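# Hold the registration terminal's recessed selector on its third click with the push rod

### The arm

A 6-joint arm with a two-finger parallel gripper is mounted at the origin on the work surface. World frame = base frame: x ahead of the robot, y to its left, z up, the work surface at z = 0. Lengths are in m, angles in rad, forces in N, time in s.
With the tool pointing down it reaches from about 0.35 to 0.85 m from the base axis. Payload 8.1 kg.
Tool frame: the origin (TCP) lies on the mounting face of the last link; the fingertips stand 186 mm ahead of it and the grasp point (between the pads) lies 167 mm ahead of it; y points along the fingers, x is the direction in which the jaws open and shut, and the axes are right-handed (so a half turn about y gives the same grasp; the last joint's range is limited). The gripper opens to 93 mm and grips with 3 to 60 N. Pads are 15 mm wide; open, the fingers measure 128 mm over their backs; the gripper's body (75 mm by 188 mm) begins 65 mm behind the grasp point.
Start: joints at [-1.269, 0.13, 1.488, -0, 1.523, -0.085], TCP at [0.226, -0.556, 0.405] pointing down, gripper open.
Joint ranges: [-2.96, 2.96], [-0.89, 2.26], [0.02, 2.5], [-1.34, 4.48], [0, 2.73], [-2.66, 2.66]. Speed limits (rad/s): [2.39, 2.39, 2.79, 3.14, 3.14, 3.14].

### API

Orientations are given as a rotation vector (axis times angle).
In Python, from plant import robot, imaging gives the robot as it stands.
- The arm moves only by the shell command python3 -m inch 'ROWS' [OPENING] [FORCE]. ROWS is JSON, a list of rows, each an object of numbers: "x", "y", "z": the shift along the tool's x, y, z in mm; "twist": the turn about the tool's y in rad. In form: [{"x": .., "y": .., "z": .., "twist": ..}, ...]. A call has 1 to 12 rows; each row shifts and turns the commanded pose from where the row before left it, along the tool's axes as they then stand; what a row does not reach is not made up. A row lasts 1/10 s, in which the tool goes at most 50 mm and 8.59 degrees, less where a joint would pass 70% of its speed; a pose out of reach is approached as far as the arm can. A call with a gripper value outside its range is refused whole. OPENING is the gripper command: -1 is shut, 1 is fully open, values between are in proportion, set as the call begins (- or left out, the last holds). The fingers move at their own pace and stop on an object; FORCE is the grip in N (left out, the last holds). Time passes only in rows, so rows that do not move let the fingers close. It gives the time, the measured TCP pose, the force and the opening at its end, in the units of the state.
- robot.read_state(): the state, without advancing time (a new reading comes with each control period).
- imaging.read_camera(name): name is "side" or "top" or "wrist"; returns a dict with "color" (384x512x3 uint8, red, green, blue), "depth" (384x512 float32, m along the optical axis (not along the pixel's ray), 0 where there is no reading), "fx", "fy", "cx", "cy" (pixels), "rvec" (rotation vector, rad) and "tvec" (3), from world to camera coordinates, as OpenCV has them; the wrist camera has in their place "tool_from_camera" (4x4, takes a point from camera to tool coordinates, whose origin is the TCP and whose axes are the tool frame's). Camera axes: x right, y down, z forward; pixel columns grow to the right and rows downward; lengths in m; the calibration is good to about 2 mm. A picture is of the moment at which its call begins: read the wrist's pose just before it.
- robot.close_job(): hands the job in, once; it reports no verdict.
The state is a dict: "t": time; "q": joint angles; "dq": joint speeds; "joint_torque": joint torques, N m; "tool_pos": TCP position; "orientation": TCP orientation; "force": force on the tool from outside, world axes, zero at the start; "wrist_torque": the same for the moment, N m; "opening": finger opening in m.
Only numpy, scipy, OpenCV 4.12 (cv2) and the standard library are available. Lean on these libraries where they do the work, as an engineer would, in place of code of your own. Each camera call takes 0.05 s, during which the arm holds its last target.

### The job

Pull the orange-handled push rod up out of the wooden holder, put its steel tip down the yellow-ringed well on the beige registration terminal, and with it press the red spring-loaded selector at the bottom past its first two clicks to the third. The selector springs back if let go, so finish with the rod still gripped and holding it on the third click. Touch the selector only with the rod, and leave the other tools and the things on the table where they are.

Things in the scene. Friction and masses are not known exactly. Their poses are not given: they have to be found in the camera images.
- rod: Push rod, loose, about 100 g, standing upright in one of the holder's three holes. Origin at the centre of its lower end, z up along the rod. Steel shank 12 mm diameter from z = 0 to 85 mm, black guard disc 34 mm diameter from 85 to 90 mm (it rests on the holder's top), round orange handle 22 mm diameter from 90 to 152 mm. Turned freely about its axis.
- rod_tip (a point): Centre of the push rod's lower end (same point as the rod's origin).
- holder: Fixed light wooden block 70 x 190 x 100 mm (x, y, z), origin at the centre of its underside. Three holes 18 mm in diameter and 94 mm deep in its top at x = 0, y = -60, 0, +60 mm (its own axes) hold the rod and two other tools; which hole has which tool varies.
- terminal: Fixed beige registration terminal 180 x 200 x 90 mm (x, y, z), origin at the centre of its underside, a grey display 16 mm high on its top at x = -15 to +75, y = -88 to -3 mm. It and the holder change sides from start to start.
- well_mouth (a point): Centre of the mouth of the upright round well in the terminal's top (terminal x = -30, y = +45, z = 90 mm), 26 mm in diameter, 60 mm deep, edge slightly bevelled, with a yellow ring painted round it. z up.
- selector_top (a point): Centre of the top of the red selector, a flat disc 23 mm in diameter in the well, 24 mm below the mouth at rest. It moves with the selector.
- selector (a joint): How far the selector is pressed down, in m: 0 at rest, clicks felt at about 0.008, 0.0165 and 0.0255, firm end at 0.0265. A spring always drives it back up from anywhere: a push of up to about 11 N passes each click and about 8 N holds it on the third. It may rest against the firm end. Red pointers on the terminal's front and back faces sink with it past white, white, yellow and green marks (rest, first, second, third click).
- scriber: Bystander: hand tool like the rod but with a blue handle 50 mm long (total 140 mm), upright in another hole of the holder. Origin at its lower end; its top stands 155 mm above the table.
- brush: Bystander: hand tool like the rod but with a green handle 50 mm long (total 140 mm) and brass shank, upright in another hole of the holder. Origin at its lower end; its top stands 155 mm above the table.
- bottle: Bystander: light blue drinking bottle, 66 mm diameter, 190 mm tall, standing; origin at the centre of its underside.
- cup: Bystander: white cup, 68 mm diameter, 70 mm tall, standing between the terminal and the holder; origin at the centre of its underside.
- scanner: Bystander: blue hand scanner lying on the table, about 170 x 50 x 45 mm; origin under its body.
- ring_tray: Bystander: grey tray 110 x 160 x 30 mm with coloured leg rings; origin at the centre of its underside.
- tin: Bystander: small tin, 60 mm diameter, 60 mm tall; origin at the centre of its underside.

How it is judged:
By the outcome, as a careful person would: the job done as asked, in the order asked, and still so for the second after the job is handed in, while the arm keeps its last pose, push and grip.
It also fails if it takes over 48 s, if anything falls off the work surface, if the arm or the gripper's body presses on something with over 40 N, if the wrist force passes 120 N, or if a joint passes its speed limit or range.

## Working session

There is one attempt and no reset: what is moved stays moved. The work goes in short steps, Python scripts to look and compute and a shell command to move; the robot and the scene stay as the last step left them, time stands still between calls to the robot, and variables do not carry over. Pictures are saved under pics/ and viewed, and the job is handed in when it is done.

```bash
ls; mkdir -p pics; cat > h.py <<'E'
import numpy as np, cv2
from scipy.spatial.transform import Rotation as R
from plant import robot, imaging
def cam(name):
    s=robot.read_state(); c=imaging.read_camera(name)
    if name=='wrist':
        T=np.eye(4);T[:3,:3]=R.from_rotvec(s['orientation']).as_matrix();T[:3,3]=s['tool_pos']
        c['W']=T@np.array(c['tool_from_camera'])
    else:
        M=np.eye(4);M[:3,:3]=R.from_rotvec(c['rvec']).as_matrix();M[:3,3]=c['tvec'];c['W']=np.linalg.inv(M)
    return c
def cloud(c):
    v,u=np.mgrid[:384,:512];d=c['depth']
    P=np.stack([(u-c['cx'])/c['fx']*d,(v-c['cy'])/c['fy']*d,d],-1)
    return P@c['W'][:3,:3].T+c['W'][:3,3]
def ray(c,u,v,z):
    d=c['W'][:3,:3]@np.array([(u-c['cx'])/c['fx'],(v-c['cy'])/c['fy'],1]);o=c['W'][:3,3]
    return o+d*(z-o[2])/d[2]
def save(c,n): cv2.imwrite('pics/'+n,c['color'][:,:,::-1])
E
python3 - <<'E'
from h import *
s=robot.read_state();print({k:np.round(v,3).tolist() for k,v in s.items()})
print(R.from_rotvec(s['orientation']).as_matrix().round(3))
for n in ['top','side','wrist']:
    c=cam(n);save(c,n+'0.png');np.savez(n+'0.npz',**c)
    print(n,c['W'].round(3).tolist(),c['fx'])
E
```

```text
pics
{'t': 0.0, 'q': [-1.269, 0.131, 1.489, -0.0, 1.523, -0.085], 'dq': [-0.001, 0.0, 0.001, -0.0, 0.0, -0.0], 'joint_torque': [-0.001, -55.984, -49.177, 0.077, 0.036, -0.0], 'tool_pos': [0.226, -0.555, 0.404], 'orientation': [-1.367, 0.921, -0.918], 'force': [-0.577, 0.247, 0.261], 'wrist_torque': [-0.011, 0.029, -0.009], 'opening': 0.093}
[[ 0.377 -0.001  0.926]
 [-0.926  0.002  0.377]
 [-0.002 -1.     0.   ]]
top [[0.018, -0.994, 0.108, 0.345], [-1.0, -0.019, -0.013, -0.01], [0.015, -0.108, -0.994, 1.909], [0.0, 0.0, 0.0, 1.0]] 462.7785356357914
side [[-0.989, -0.11, 0.099, 0.38], [-0.147, 0.679, -0.719, 1.168], [0.012, -0.726, -0.688, 1.23], [0.0, 0.0, 0.0, 1.0]] 482.83118732572154
wrist [[0.377, -0.896, -0.235, 0.29], [-0.926, -0.365, -0.094, -0.527], [-0.001, 0.253, -0.967, 0.385], [0.0, 0.0, 0.0, 1.0]] 273.8356990626546
```

View pics/top0.png

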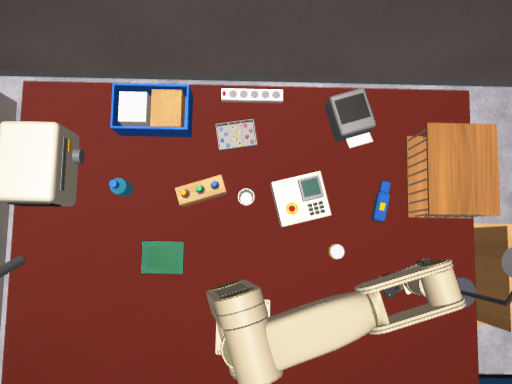

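View pics/side0.png

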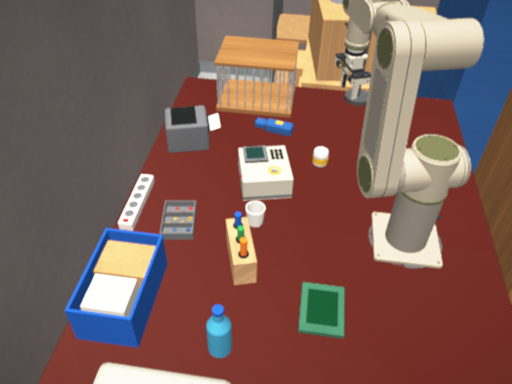

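View pics/wrist0.png

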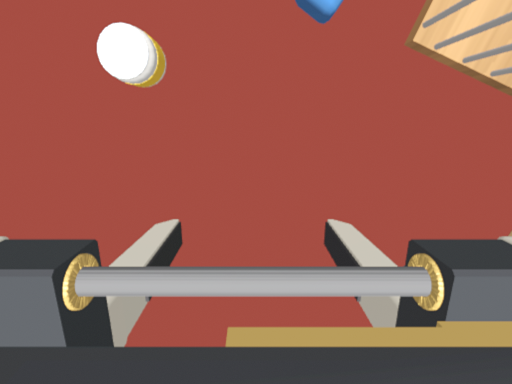

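Top view: orange handle at about (183,193), green (199,189), blue (214,185) and the yellow ring at (292,208). The cup sits between them at (246,197). Next I measure these.

```bash
cat > m.py <<'E'
from h import *
for n in ['top','side']:
    c=dict(np.load(n+'0.npz'));h=cv2.cvtColor(c['color'],cv2.COLOR_RGB2HSV);P=cloud(c)
    box={'top':(160,345,160,235),'side':(215,310,140,290)}[n]
    for nm,lo,hi in [('orange',(5,180,150),(16,255,255)),('green',(50,120,60),(80,255,255)),('blue',(108,150,60),(125,255,255)),('yellow',(22,150,150),(32,255,255)),('red',(0,190,120),(4,255,255))]:
        m=cv2.inRange(h,lo,hi);mm=np.zeros_like(m);mm[box[2]:box[3],box[0]:box[1]]=m[box[2]:box[3],box[0]:box[1]]
        k,l,st,ce=cv2.connectedComponentsWithStats(mm)
        for i in range(1,k):
            if st[i,4]<6: continue
            p=P[l==i]; z=p[:,2].max(); tp=p[p[:,2]>z-.006]
            print(n,nm,st[i].tolist(),ce[i].round(1),'med',np.median(p,0).round(4),'zmax',z.round(4),'topmean',tp.mean(0).round(4),len(tp),'ray.167',ray(c,*ce[i],.16).round(4),'ray.09',ray(c,*ce[i],.09).round(4))
c=dict(np.load('top0.npz'));P=cloud(c);z=P[...,2]
for nm,(u0,u1,v0,v1),a,b in [('holder',(165,235,165,215),.09,.104),('term',(262,340,160,235),.082,.096)]:
    m=np.zeros(z.shape,np.uint8);s=z[v0:v1,u0:u1];m[v0:v1,u0:u1]=(s>a)&(s<b)
    q=P[m>0][:,:2].astype(np.float32)
    print(nm,m.sum(),cv2.minAreaRect(q),np.median(P[m>0][:,2]))
E
python3 m.py
python3 - <<'E'
import cv2
a=cv2.imread('pics/top0.png')[140:260,150:350];cv2.imwrite('pics/topc.png',cv2.resize(a,None,fx=4,fy=4,interpolation=2))
E
```

```text
top green [197, 186, 6, 6, 27] [199.3 188.4] med [0.5388 0.175  0.1507] zmax 0.1623 topmean [0.5393 0.1763 0.1596] 8 ray.167 [0.5373 0.1734 0.16  ] ray.09 [0.545  0.1807 0.09  ]
top blue [212, 184, 6, 3, 9] [215.1 185.2] med [0.552  0.1127 0.1429] zmax 0.1539 topmean [0.5523 0.1184 0.152 ] 3 ray.167 [0.5506 0.1136 0.16  ] ray.09 [0.5589 0.1185 0.09  ]
top yellow [181, 190, 5, 4, 18] [182.8 191.5] med [0.5234 0.2336 0.1684] zmax 0.1797 topmean [0.5206 0.2358 0.1775] 2 ray.167 [0.5243 0.2354 0.16  ] ray.09 [0.5315 0.2452 0.09  ]
top yellow [286, 203, 12, 11, 46] [291.9 208.1] med [ 0.4745 -0.1865  0.0915] zmax 1.909 topmean [ 0.3454 -0.0103  1.909 ] 1 ray.167 [ 0.4691 -0.1793  0.16  ] ray.09 [ 0.474  -0.1861  0.09  ]
top red [290, 207, 4, 4, 15] [291.4 208.4] med [ 0.4725 -0.1852  0.0657] zmax 1.909 topmean [ 0.3454 -0.0103  1.909 ] 1 ray.167 [ 0.4678 -0.1775  0.16  ] ray.09 [ 0.4727 -0.1842  0.09  ]
side orange [240, 241, 7, 15, 81] [243.1 248.5] med [0.5208 0.2434 0.1378] zmax 1.2296 topmean [0.3795 1.1684 1.2296] 2 ray.167 [0.518  0.2626 0.16  ] ray.09 [0.5271 0.2033 0.09  ]
side green [237, 225, 7, 16, 60] [239.8 231.3] med [0.54   0.1839 0.1495] zmax 0.1595 topmean [0.5403 0.1783 0.156 ] 20 ray.167 [0.5381 0.1973 0.16  ] ray.09 [0.5485 0.1337 0.09  ]
side blue [235, 212, 6, 15, 59] [237.3 218.8] med [0.5581 0.1277 0.144 ] zmax 0.1571 topmean [0.5579 0.1226 0.1536] 20 ray.167 [0.5544 0.1469 0.16  ] ray.09 [0.5658 0.08   0.09  ]
holder 607 ((0.5419277548789978, 0.1773882806301117), (0.07235991954803467, 0.1894393265247345), 17.09266471862793) 0.09895960796050707
term 1525 ((0.5168946385383606, -0.22030876576900482), (0.1836909055709839, 0.2011953592300415), 14.395243644714355) 0.0892690708330437
```

View pics/topc.png

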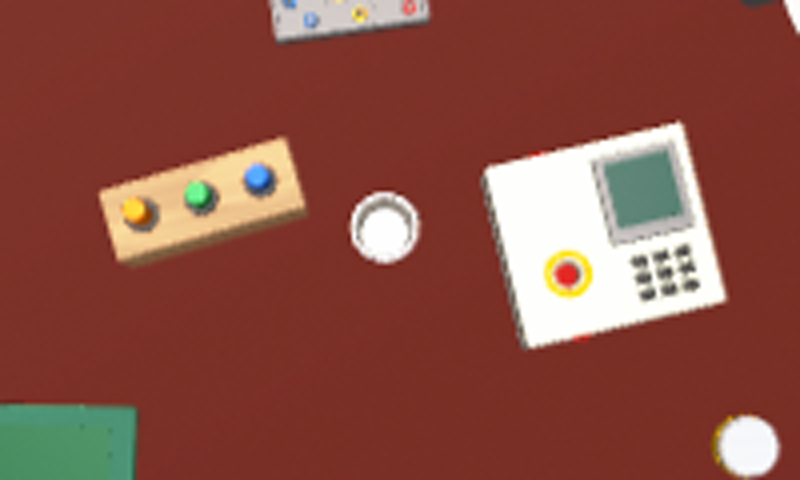

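The rod is at (0.524, 0.235), the holder's +60 mm hole, and this agrees with the holder rectangle (yaw 17°). The well is at about (0.475, -0.185), where the ring and the terminal rectangle agree to 3 mm. I'll move over at the present height first.

```bash
python3 -m inch '[{"x":-31,"z":29},{"x":-31,"z":29},{"x":-31,"z":29},{"x":-31,"z":29},{"x":-31,"z":29},{"x":-31,"z":29},{"x":-31,"z":29},{"x":-31,"z":29},{"x":-31,"z":29},{"x":-31,"z":29}]' 1 60
```

```text
$[0]: bad value
```

```bash
python3 -m inch '[{"x":-31,"y":0,"z":29,"twist":0},{"x":-31,"y":0,"z":29,"twist":0},{"x":-31,"y":0,"z":29,"twist":0},{"x":-31,"y":0,"z":29,"twist":0},{"x":-31,"y":0,"z":29,"twist":0},{"x":-31,"y":0,"z":29,"twist":0},{"x":-31,"y":0,"z":29,"twist":0},{"x":-31,"y":0,"z":29,"twist":0},{"x":-31,"y":0,"z":29,"twist":0},{"x":-31,"y":0,"z":29,"twist":0}]' 1 60
```

```text
t: 1.15
tool_pos: [0.3781, -0.1575, 0.4046]
orientation: [-1.368, 0.92, -0.92]
force: [1.6, -0.0, -1.1]
opening: 0.0932
```

```bash
python3 - <<'E'
from h import *
c=cam('wrist');save(c,'w1.png');np.savez('w1.npz',**c)
E
```

```text
(no output)
```

View pics/w1.png

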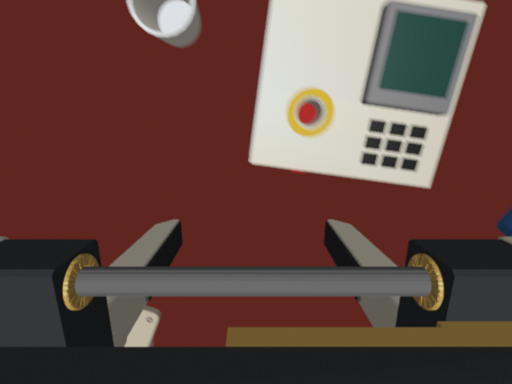

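The wrist view shows the yellow ring at about (310,111), with the red selector inside it. I'll measure it there.

```bash
python3 - <<'E'
from h import *
c=dict(np.load('w1.npz'));h=cv2.cvtColor(c['color'],cv2.COLOR_RGB2HSV);P=cloud(c)
m=cv2.inRange(h,(20,130,100),(34,255,255));m[160:]=0;m[:,:270]=0;m[:,350:]=0
k,_=cv2.findContours(m,0,2);k=max(k,key=cv2.contourArea);e=cv2.fitEllipse(k);print(e,ray(c,*e[0],.09),np.median(P[m>0],0))
r=cv2.inRange(h,(0,150,100),(8,255,255));r[160:]=0;r[:,:290]=0;r[:,330:]=0
k,_=cv2.findContours(r,0,2);k=max(k,key=cv2.contourArea);M=cv2.moments(k);u,v=M['m10']/M['m00'],M['m01']/M['m00'];print(u,v,ray(c,u,v,.066),np.median(P[r>0],0))
E
```

```text
((310.15081787109375, 111.89354705810547), (41.31071472167969, 47.639793395996094), 37.53425598144531) [ 0.47337908 -0.18113977  0.09      ] [ 0.47516469 -0.18045426  0.09190714]
306.940872135994 112.79748706577975 [ 0.47367903 -0.18241594  0.066     ] [ 0.47355715 -0.18229326  0.06673725]
```

```bash
python3 -m inch '[{"x":-31,"y":0,"z":28,"twist":-0.14},{"x":0,"y":0,"z":0,"twist":-0.14},{"x":0,"y":0,"z":0,"twist":-0.14},{"x":0,"y":0,"z":0,"twist":-0.14},{"x":0,"y":0,"z":0,"twist":-0.14},{"x":0,"y":0,"z":0,"twist":-0.14},{"x":0,"y":0,"z":0,"twist":-0.14},{"x":0,"y":0,"z":0,"twist":-0.14},{"x":0,"y":0,"z":0,"twist":-0.14},{"x":0,"y":0,"z":0,"twist":-0.14},{"x":0,"y":0,"z":0,"twist":-0.08},{"x":0,"y":0,"z":0,"twist":0}]'
python3 - <<'E'
from h import *
s=robot.read_state();M=R.from_rotvec(s['orientation']).as_matrix();print(M.round(3),s['tool_pos'],s['q'])
d=np.array([.5245,.235,.404])-s['tool_pos'];print((M.T@d*1000).round(1), np.degrees(np.arctan2(M[1,0],M[0,0])))
E
```

```text
t: 2.4
tool_pos: [0.3921, -0.1201, 0.4045]
orientation: [-1.558, -0.233, 0.233]
force: [1.0, 0.3, 0.1]
opening: 0.0932
[[ 0.956 -0.    -0.293]
 [ 0.293  0.     0.956]
 [-0.    -1.     0.   ]] [ 0.39211006 -0.12006294  0.40450012] [-4.22303015e-01 -4.08181998e-01  1.97792871e+00 -2.09129585e-05
  1.57227366e+00 -7.19435815e-01]
[230.5   0.5 300.7] 17.024456404047136
```

Well: the wrist ring and the selector disc both give about (0.474, -0.182), consistent with the top view. I'll go on and stop short of the rod to look at it.

```bash
python3 -m inch '[{"x":29,"y":0,"z":28,"twist":0},{"x":29,"y":0,"z":28,"twist":0},{"x":29,"y":0,"z":28,"twist":0},{"x":29,"y":0,"z":28,"twist":0},{"x":29,"y":0,"z":28,"twist":0},{"x":29,"y":0,"z":28,"twist":0},{"x":29,"y":0,"z":28,"twist":0},{"x":27,"y":0,"z":28,"twist":0},{"x":0,"y":0,"z":0,"twist":0},{"x":0,"y":0,"z":0,"twist":0}]'
cat > r.py <<'E'
from h import *
import sys
s=robot.read_state();M=R.from_rotvec(s['orientation']).as_matrix()
c=cam('wrist');save(c,sys.argv[1]+'.png');np.savez(sys.argv[1]+'.npz',**c)
h=cv2.cvtColor(c['color'],cv2.COLOR_RGB2HSV);P=cloud(c)
m=cv2.inRange(h,(5,150,80),(19,255,255));m[260:]=0
k,l,st,ce=cv2.connectedComponentsWithStats(m)
for i in range(1,k):
    if st[i,4]<60: continue
    p=P[l==i];z=np.percentile(p[:,2],98);t=(l==i)&(abs(P[...,2]-z)<.005);v,u=np.nonzero(t)
    kk=max(cv2.findContours(t.astype(np.uint8),0,2)[0],key=cv2.contourArea);(cu,cv),rr=cv2.minEnclosingCircle(kk)
    w=ray(c,cu,cv,z);print(st[i],'z',z.round(4),'r',rr,'pt',w.round(4),'mean',P[t].mean(0).round(4),'tool shift mm',(M.T@(w-s['tool_pos'])*1000).round(1))
print(s['tool_pos'])
E
python3 r.py w2
```

```text
t: 3.4
tool_pos: [0.5469, 0.162, 0.4039]
orientation: [-1.559, -0.231, 0.233]
force: [-0.1, -0.7, 0.6]
opening: 0.0929
[235  99  26  28  62] z 0.1686 r 13.153046607971191 pt [0.5178 0.2351 0.1686] mean [0.516  0.2333 0.167 ] tool shift mm [ -6.2 235.3  78.5]
[0.54692263 0.16197325 0.40394254]
```

View pics/w2.png

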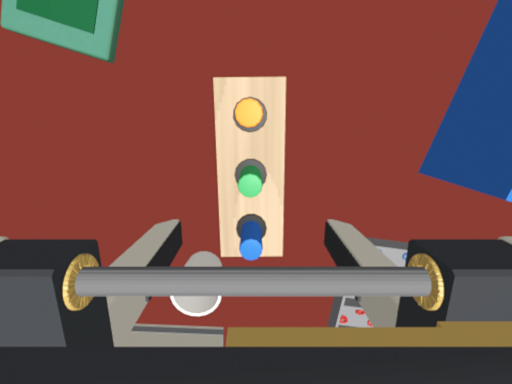

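Orange top is at (249,113), with green and blue in the nearer holes. The mask only caught the rim, so I'll redo it with a wider hue.

```bash
python3 - <<'E'
from h import *
s=robot.read_state();M=R.from_rotvec(s['orientation']).as_matrix()
c=dict(np.load('w2.npz'));h=cv2.cvtColor(c['color'],cv2.COLOR_RGB2HSV);print(h[113,249],h[150,250])
m=cv2.inRange(h,(5,190,130),(26,255,255));m[150:]=0;m[:,:225]=0;m[:,280:]=0
k=max(cv2.findContours(m,0,2)[0],key=cv2.contourArea);(u,v),r=cv2.minEnclosingCircle(k);w=ray(c,u,v,.167)
print(u,v,r,'r mm',r/c['fx']*.24*1000,w,(M.T@(w-s['tool_pos'])*1000).round(1))
wood=cv2.inRange(h,(10,40,120),(22,180,255));wood[265:]=0;wood[:,:205]=0;wood[:,295:]=0
q=cv2.findNonZero(wood);rc=cv2.minAreaRect(q);print(rc);b=np.array([ray(c,*x,.1)[:2] for x in cv2.boxPoints(rc)]);print(b.round(3),b.mean(0))
E
```

```text
[ 23 138 255] [ 17  67 239]Traceback (most recent call last):
  File "<stdin>", line 5, in <module>
ValueError: max() iterable argument is empty
```

```bash
python3 - <<'E'
from h import *
s=robot.read_state();M=R.from_rotvec(s['orientation']).as_matrix()
c=dict(np.load('w2.npz'));h=cv2.cvtColor(c['color'],cv2.COLOR_RGB2HSV)
m=cv2.inRange(h,(5,115,130),(28,255,255));m[150:]=0;m[:,:225]=0;m[:,280:]=0
k=max(cv2.findContours(m,0,2)[0],key=cv2.contourArea);(u,v),r=cv2.minEnclosingCircle(k);w=ray(c,u,v,.167)
print(u,v,r,'r mm',r/c['fx']*.22*1000,w,(M.T@(w-s['tool_pos'])*1000).round(1))
wood=cv2.inRange(h,(10,40,120),(22,110,255));wood[265:]=0;wood[:,:205]=0;wood[:,295:]=0
q=cv2.findNonZero(wood);rc=cv2.minAreaRect(q);print(rc);b=np.array([ray(c,*x,.1)[:2] for x in cv2.boxPoints(rc)]);print(b.round(3),b.mean(0))
E
```

```text
248.0737762451172 112.46721649169922 14.77360725402832 r mm 11.869137614312931 [0.520052   0.23553496 0.167     ] [ -3.6 237.2  79. ]
((249.0, 166.0), (180.0, 72.0), 90.0)
[[0.476 0.26 ]
 [0.543 0.28 ]
 [0.604 0.098]
 [0.525 0.074]] [0.53714906 0.17798627]
```

```bash
python3 -m inch '[{"x":-1,"y":0,"z":39,"twist":0},{"x":-1,"y":0,"z":39,"twist":0},{"x":0,"y":0,"z":0,"twist":0},{"x":0,"y":20,"z":0,"twist":0},{"x":0,"y":20,"z":0,"twist":0},{"x":0,"y":20,"z":0,"twist":0},{"x":0,"y":20,"z":0,"twist":0},{"x":0,"y":14,"z":0,"twist":0},{"x":0,"y":10,"z":0,"twist":0},{"x":0,"y":3,"z":0,"twist":0},{"x":0,"y":0,"z":0,"twist":0},{"x":0,"y":0,"z":0,"twist":0}]'
python3 - <<'E'
from h import *
for n in ['wrist','side']:
  c=cam(n);save(c,n+'3.png')
a=cv2.imread('pics/side3.png')[150:320,170:330];cv2.imwrite('pics/side3c.png',cv2.resize(a,None,fx=3.5,fy=3.5,interpolation=2))
E
```

```text
t: 4.65
tool_pos: [0.5226, 0.2355, 0.2988]
orientation: [-1.558, -0.233, 0.231]
force: [-0.4, 0.1, 0.5]
opening: 0.0929
```

View pics/wrist3.png

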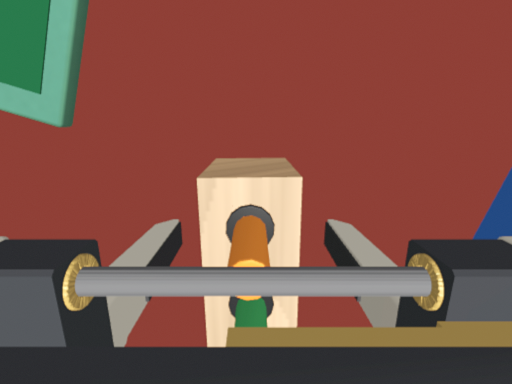

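View pics/side3c.png

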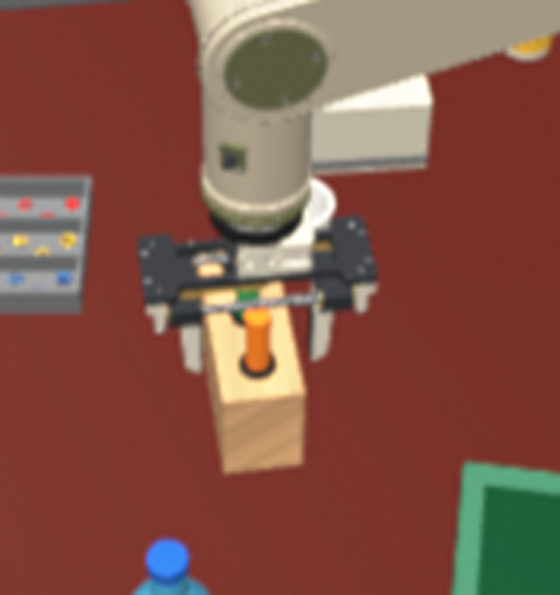

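The rod is between the fingers, with the guard centre at about (250,228) in the wrist view. I'll check its lateral position against the grasp point.

```bash
python3 - <<'E'
from h import *
s=robot.read_state();M=R.from_rotvec(s['orientation']).as_matrix()
c=cam('wrist');h=cv2.cvtColor(c['color'],cv2.COLOR_RGB2HSV)
# guard disc left/right/top edges
for u,v in [(226,228),(274,228),(250,205),(250,228)]:
    w=ray(c,u,v,.105);print((u,v),w.round(4),(M.T@(w-s['tool_pos'])*1000).round(1))
print(cloud(c)[[210,215],[250,250]])
E
```

```text
(226, 228) [0.5047 0.2316 0.105 ] [-18.6 193.8   1.3]
(274, 228) [0.5361 0.2411 0.105 ] [ 14.2 193.9   1.3]
(250, 205) [0.5156 0.2521 0.105 ] [ -2.2 193.8  17.7]
(250, 228) [0.5204 0.2363 0.105 ] [ -2.2 193.8   1.3]
[[0.51662963 0.24881714 0.10535857]
 [0.51748728 0.24602046 0.10709493]]
```

The guard is 33 mm wide (34 expected), offset (-2, +1) mm. I'll correct that and close.

```bash
python3 -m inch '[{"x":-2,"y":2,"z":1,"twist":0},{"x":0,"y":0,"z":0,"twist":0},{"x":0,"y":0,"z":0,"twist":0},{"x":0,"y":0,"z":0,"twist":0},{"x":0,"y":0,"z":0,"twist":0},{"x":0,"y":0,"z":0,"twist":0},{"x":0,"y":0,"z":0,"twist":0},{"x":0,"y":0,"z":0,"twist":0}]' -1 50
python3 -m inch '[{"x":0,"y":0,"z":0,"twist":0},{"x":0,"y":0,"z":0,"twist":0}]'
```

```text
t: 5.6
tool_pos: [0.52, 0.2358, 0.2957]
orientation: [-1.558, -0.232, 0.232]
force: [-0.6, -0.3, -0.4]
opening: 0.0338
t: 5.8
tool_pos: [0.52, 0.2358, 0.2957]
orientation: [-1.558, -0.232, 0.232]
force: [0.4, 0.5, -0.1]
opening: 0.0214
```

```bash
python3 -m inch '[{"x":0,"y":-5,"z":0,"twist":0},{"x":0,"y":-15,"z":0,"twist":0},{"x":0,"y":-20,"z":0,"twist":0},{"x":0,"y":-25,"z":0,"twist":0},{"x":0,"y":-25,"z":0,"twist":0},{"x":0,"y":-25,"z":0,"twist":0},{"x":0,"y":-25,"z":0,"twist":0},{"x":0,"y":-15,"z":0,"twist":0},{"x":0,"y":-5,"z":0,"twist":0},{"x":0,"y":0,"z":0,"twist":0}]'
python3 - <<'E'
from h import *
for n in ['wrist','side']:
  c=cam(n);save(c,n+'4.png');np.savez(n+'4.npz',**c)
a=cv2.imread('pics/side4.png')[120:290,170:330];cv2.imwrite('pics/side4c.png',cv2.resize(a,None,fx=3.5,fy=3.5,interpolation=2))
s=robot.read_state();M=R.from_rotvec(s['orientation']).as_matrix()
d=np.array([.474,-.183,s['tool_pos'][2]])-s['tool_pos'];print(M.T@d*1000,s['q'])
E
```

```text
t: 6.8
tool_pos: [0.5201, 0.2359, 0.4565]
orientation: [-1.558, -0.233, 0.231]
force: [1.0, -0.7, -1.1]
opening: 0.0215
[-1.65961586e+02  3.62037881e-01 -3.87178452e+02] [ 3.35940356e-01  3.68247351e-02  1.49719970e+00 -2.19516893e-05
  1.60951879e+00  4.00452578e-02]
```

View pics/wrist4.png

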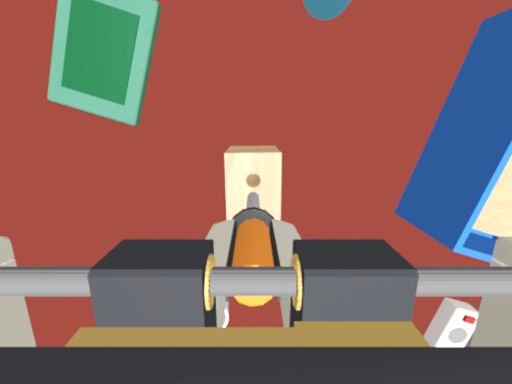

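View pics/side4c.png

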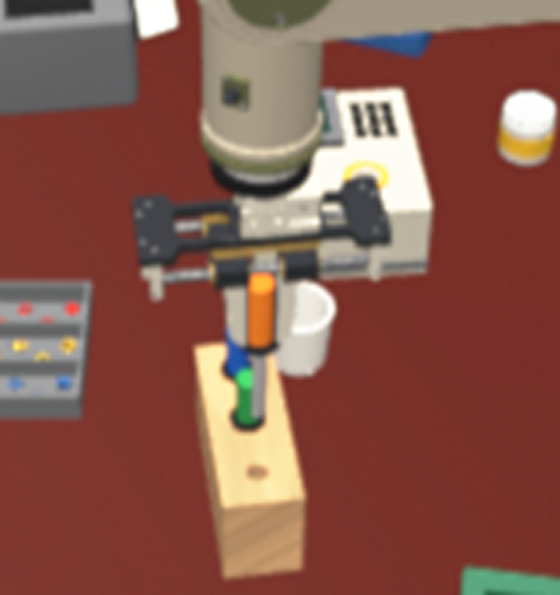

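The rod is out, upright and free of the empty hole, and both other tools are still in place. Next I cross above everything to the well.

```bash
python3 -m inch '[{"x":-8,"y":0,"z":-20,"twist":0},{"x":-16,"y":0,"z":-39,"twist":0},{"x":-17,"y":0,"z":-39,"twist":0},{"x":-17,"y":0,"z":-39,"twist":0},{"x":-17,"y":0,"z":-39,"twist":0},{"x":-17,"y":0,"z":-39,"twist":0},{"x":-17,"y":0,"z":-39,"twist":0},{"x":-17,"y":0,"z":-39,"twist":0},{"x":-17,"y":0,"z":-39,"twist":0},{"x":-15,"y":0,"z":-37,"twist":0},{"x":-8,"y":0,"z":-18,"twist":0},{"x":0,"y":0,"z":0,"twist":0}]'
python3 -m inch '[{"x":0,"y":10,"z":0,"twist":0},{"x":0,"y":20,"z":0,"twist":0},{"x":0,"y":10,"z":0,"twist":0},{"x":0,"y":0,"z":0,"twist":0},{"x":0,"y":0,"z":0,"twist":0}]'
python3 - <<'E'
from h import *
for n in ['wrist','side']:
  c=cam(n);save(c,n+'5.png');np.savez(n+'5.npz',**c)
a=cv2.imread('pics/side5.png')[60:230,190:350];cv2.imwrite('pics/side5c.png',cv2.resize(a,None,fx=3.5,fy=3.5,interpolation=2))
E
```

```text
t: 8.1
tool_pos: [0.4734, -0.1851, 0.4538]
orientation: [-1.557, -0.227, 0.232]
force: [-0.0, 0.0, -1.7]
opening: 0.0215
t: 8.6
tool_pos: [0.4742, -0.182, 0.4155]
orientation: [-1.558, -0.233, 0.234]
force: [0.9, 0.0, -0.6]
opening: 0.0213
```

View pics/wrist5.png

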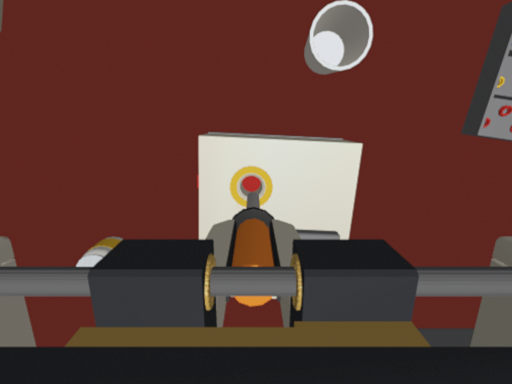

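View pics/side5c.png

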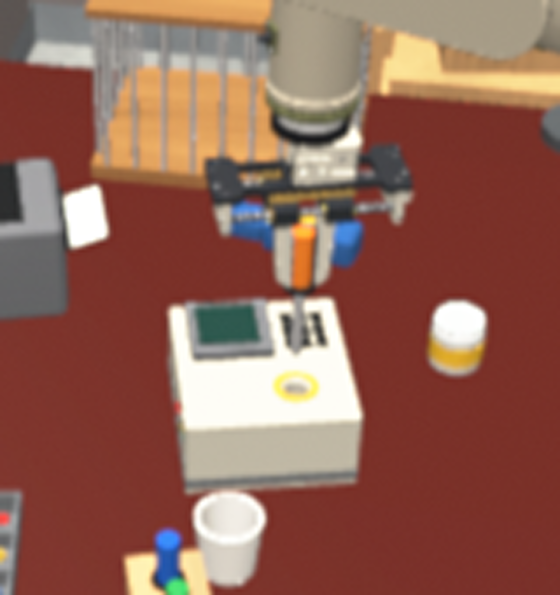

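The wrist view shows the ring at about (251,186) with the rod's shank tip at its lower edge. I'll compare both with the tool axis.

```bash
python3 - <<'E'
from h import *
s=robot.read_state();M=R.from_rotvec(s['orientation']).as_matrix();t=s['tool_pos']
c=dict(np.load('wrist5.npz'));h=cv2.cvtColor(c['color'],cv2.COLOR_RGB2HSV);P=cloud(c)
m=cv2.inRange(h,(20,130,100),(34,255,255));m[220:]=0;m[:150]=0;m[:,:220]=0;m[:,290:]=0
q=cv2.findNonZero(m);e=cv2.fitEllipse(cv2.convexHull(q));print(e)
# top-edge & side extents
for nm,(u,v),z in [('ring',e[0],.09)]:
    w=ray(c,u,v,z);print(nm,w.round(4),(M.T@(w-t)*1000).round(1))
ring=(M.T@(P[m>0]-t).T).T*1000;print('ring ext',np.percentile(ring,[1,99],axis=0).round(1))
r=cv2.inRange(h,(0,150,100),(8,255,255));r[200:]=0;r[:160]=0;r[:,:230]=0;r[:,275:]=0
w=(M.T@(P[r>0]-t).T).T*1000;print('red ext',np.percentile(w,[1,99],axis=0).round(1))
# shank points via depth
Q=((P-t)@M)*1000
for v in range(190,216,3):
    row=Q[v,235:272];k=(row[:,1]>200)&(row[:,1]<300)&(abs(row[:,2])<25);print(v,k.sum(),row[k].mean(0).round(1) if k.any() else '', (np.nonzero(k)[0]+235)[[0,-1]] if k.any() else '')
a=cv2.resize(c['color'][150:230,205:305,::-1],None,fx=7,fy=7,interpolation=2);cv2.imwrite('pics/w5c.png',a)
E
```

```text
((250.79931640625, 186.41934204101562), (39.89611053466797, 41.590843200683594), 91.68794250488281)
ring [ 0.4719 -0.1833  0.09  ] [-3.000e+00  3.266e+02  1.000e-01]
ring ext [[-25.6 258.5 -20.5]
 [ 20.1 326.2  23. ]]
red ext [[-12.8 348.2 -10.1]
 [  7.  354.3   7.4]]
190 0  
193 10 [ -0.9 273.7   6.2] [248 257]
196 12 [ -0.9 264.1   5.8] [247 258]
199 12 [ -0.9 253.5   5.9] [247 258]
202 13 [ -1.4 245.3   5.6] [246 258]
205 14 [ -0.9 236.9   5.5] [246 259]
208 0  
211 0  
214 0
```

View pics/w5c.png

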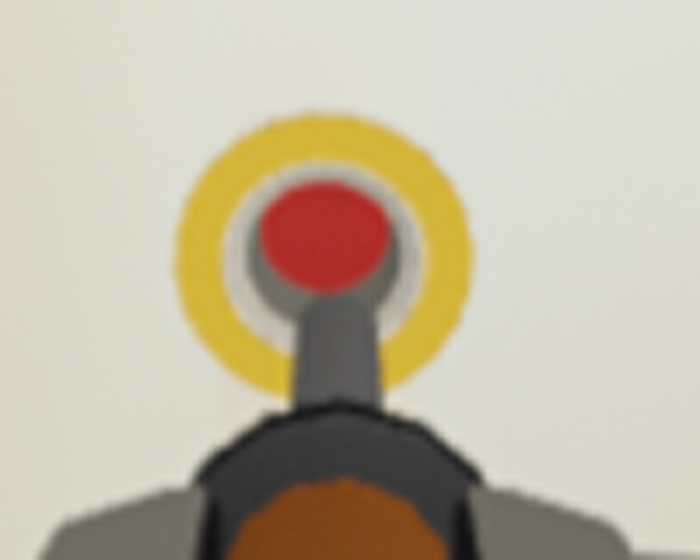

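Rod axis at about (-1, +1) mm in tool axes, tip about 280 mm ahead of the TCP (z ≈ 0.135). The ring is at (-3, 0). I'll correct by 2 mm and go down into the well, stopping above the selector.

```bash
python3 -m inch '[{"x":-2,"y":0,"z":-1,"twist":0},{"x":0,"y":10,"z":0,"twist":0},{"x":0,"y":15,"z":0,"twist":0},{"x":0,"y":10,"z":0,"twist":0},{"x":0,"y":10,"z":0,"twist":0},{"x":0,"y":8,"z":0,"twist":0},{"x":0,"y":5,"z":0,"twist":0},{"x":0,"y":0,"z":0,"twist":0},{"x":0,"y":0,"z":0,"twist":0}]'
python3 - <<'E'
from h import *
for n in ['wrist','side']:
  c=cam(n);save(c,n+'6.png');np.savez(n+'6.npz',**c)
a=cv2.imread('pics/side6.png')[60:230,190:350];cv2.imwrite('pics/side6c.png',cv2.resize(a,None,fx=3.5,fy=3.5,interpolation=2))
E
```

```text
t: 9.6
tool_pos: [0.4726, -0.1843, 0.358]
orientation: [-1.558, -0.233, 0.232]
force: [0.8, -0.3, -1.1]
opening: 0.022
```

View pics/wrist6.png

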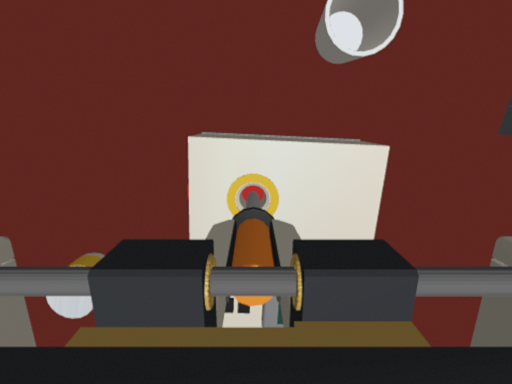

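View pics/side6c.png

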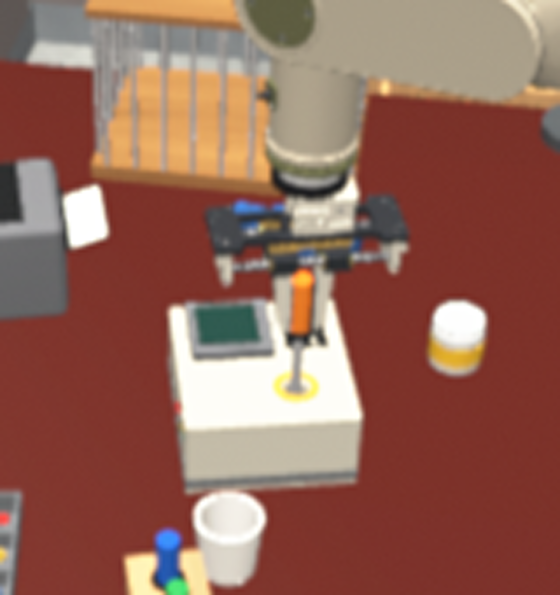

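The tip is inside the well, centred in the ring at (252,198), with no contact force. Now I press slowly.

```bash
python3 -m inch '[{"x":0,"y":4,"z":0,"twist":0},{"x":0,"y":4,"z":0,"twist":0},{"x":0,"y":3,"z":0,"twist":0},{"x":0,"y":2,"z":0,"twist":0},{"x":0,"y":0,"z":0,"twist":0}]'
python3 -m inch '[{"x":0,"y":3,"z":0,"twist":0},{"x":0,"y":3,"z":0,"twist":0},{"x":0,"y":0,"z":0,"twist":0}]'
python3 -m inch '[{"x":0,"y":3,"z":0,"twist":0},{"x":0,"y":2,"z":0,"twist":0},{"x":0,"y":0,"z":0,"twist":0}]'
python3 -m inch '[{"x":0,"y":3,"z":0,"twist":0},{"x":0,"y":2,"z":0,"twist":0},{"x":0,"y":0,"z":0,"twist":0}]'
```

```text
t: 10.2
tool_pos: [0.4725, -0.1843, 0.3452]
orientation: [-1.558, -0.232, 0.232]
force: [-1.7, 1.1, 4.5]
opening: 0.0216
t: 10.5
tool_pos: [0.4726, -0.1843, 0.3386]
orientation: [-1.559, -0.233, 0.232]
force: [0.5, -0.2, 2.8]
opening: 0.0214
t: 10.8
tool_pos: [0.4725, -0.1843, 0.3336]
orientation: [-1.558, -0.232, 0.232]
force: [-1.1, -0.1, 2.2]
opening: 0.0209
t: 11.1
tool_pos: [0.4726, -0.1844, 0.3288]
orientation: [-1.559, -0.233, 0.232]
force: [-1.2, -0.2, 7.1]
opening: 0.0213
```

```bash
python3 -m inch '[{"x":0,"y":2,"z":0,"twist":0},{"x":0,"y":2,"z":0,"twist":0},{"x":0,"y":0,"z":0,"twist":0}]'
python3 -m inch '[{"x":0,"y":1,"z":0,"twist":0},{"x":0,"y":1,"z":0,"twist":0},{"x":0,"y":0,"z":0,"twist":0}]'
python3 -m inch '[{"x":0,"y":1,"z":0,"twist":0},{"x":0,"y":0,"z":0,"twist":0}]'
python3 -m inch '[{"x":0,"y":1,"z":0,"twist":0},{"x":0,"y":0,"z":0,"twist":0}]'
```

```text
t: 11.4
tool_pos: [0.4725, -0.1843, 0.3245]
orientation: [-1.558, -0.232, 0.232]
force: [0.5, 0.6, 2.4]
opening: 0.0216
t: 11.7
tool_pos: [0.4726, -0.1843, 0.3227]
orientation: [-1.558, -0.232, 0.232]
force: [-0.8, -0.1, 4.4]
opening: 0.021
t: 11.9
tool_pos: [0.4726, -0.1843, 0.3219]
orientation: [-1.558, -0.233, 0.232]
force: [-0.9, -0.0, 6.1]
opening: 0.0211
t: 12.1
tool_pos: [0.4726, -0.1843, 0.321]
orientation: [-1.559, -0.233, 0.232]
force: [-1.0, 0.8, 7.0]
opening: 0.0211
```

```bash
python3 -m inch '[{"x":0,"y":1,"z":0,"twist":0},{"x":0,"y":0,"z":0,"twist":0}]'
python3 -m inch '[{"x":0,"y":0.5,"z":0,"twist":0},{"x":0,"y":0,"z":0,"twist":0}]'
python3 -m inch '[{"x":0,"y":0.5,"z":0,"twist":0},{"x":0,"y":0,"z":0,"twist":0}]'
```

```text
t: 12.3
tool_pos: [0.4726, -0.1843, 0.3201]
orientation: [-1.559, -0.233, 0.232]
force: [-2.2, 0.6, 6.0]
opening: 0.0217
t: 12.5
tool_pos: [0.4726, -0.1844, 0.3201]
orientation: [-1.559, -0.233, 0.232]
force: [-2.1, 0.4, 10.1]
opening: 0.0213
t: 12.7
tool_pos: [0.4727, -0.1844, 0.3201]
orientation: [-1.559, -0.233, 0.232]
force: [-3.2, 1.2, 12.5]
opening: 0.0214
```

```bash
python3 -m inch '[{"x":0,"y":0.5,"z":0,"twist":0},{"x":0,"y":0,"z":0,"twist":0}]'
python3 -m inch '[{"x":0,"y":0.5,"z":0,"twist":0},{"x":0,"y":0,"z":0,"twist":0}]'
python3 -m inch '[{"x":0,"y":0.5,"z":0,"twist":0},{"x":0,"y":0,"z":0,"twist":0},{"x":0,"y":0,"z":0,"twist":0}]'
python3 - <<'E'
from h import *
for n in ['side','wrist','top']:
  c=cam(n);save(c,n+'7.png');np.savez(n+'7.npz',**c)
a=cv2.imread('pics/side7.png')[130:230,220:310];b=cv2.imread('pics/side0.png')[130:230,220:310]
cv2.imwrite('pics/cmp.png',cv2.resize(np.hstack([b,a]),None,fx=4.4,fy=5,interpolation=2))
w=cv2.imread('pics/wrist7.png')[110:260,150:400];cv2.imwrite('pics/w7c.png',cv2.resize(w,None,fx=3,fy=3,interpolation=2))
E
```

```text
t: 12.9
tool_pos: [0.4727, -0.1844, 0.32]
orientation: [-1.559, -0.233, 0.232]
force: [-5.0, 2.4, 15.5]
opening: 0.0212
t: 13.1
tool_pos: [0.4728, -0.1845, 0.32]
orientation: [-1.559, -0.233, 0.232]
force: [-6.9, 2.6, 18.6]
opening: 0.0214
t: 13.4
tool_pos: [0.4728, -0.1845, 0.3199]
orientation: [-1.56, -0.233, 0.231]
force: [-7.2, 2.0, 23.2]
opening: 0.021
```

View pics/cmp.png

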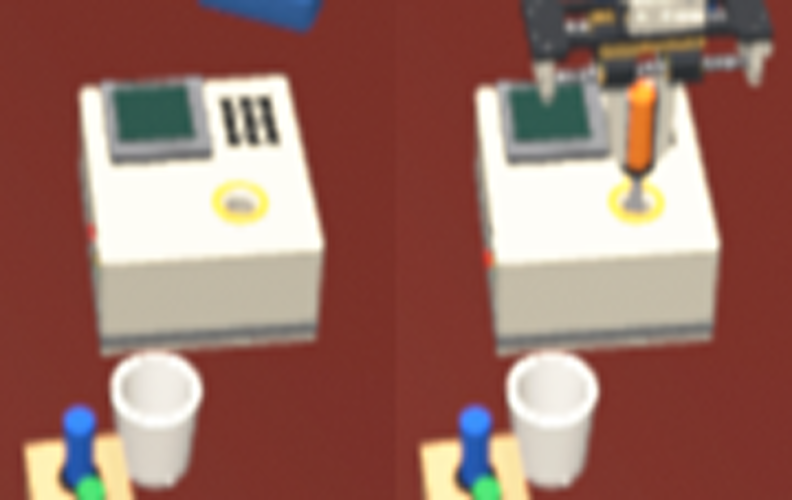

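View pics/w7c.png

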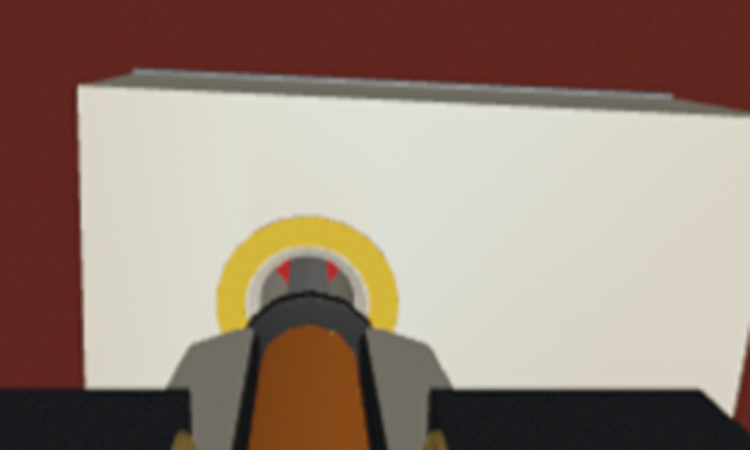

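View pics/top7.png

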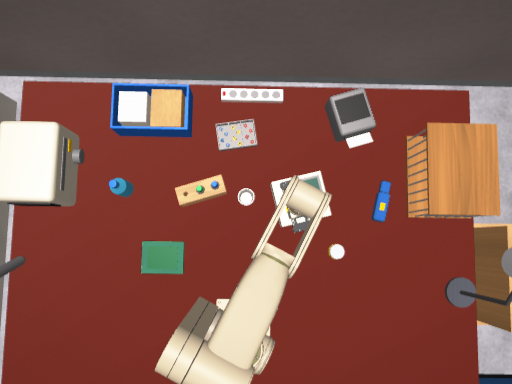

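The pointer has sunk about 5 px on the left face (about 26 mm), the selector is on its firm end, and nothing else has moved. 23 N is more than needed, so I'll ease to around 15 N and confirm it holds.

```bash
python3 -m inch '[{"x":0,"y":-0.6,"z":0,"twist":0},{"x":0,"y":-0.6,"z":0,"twist":0},{"x":0,"y":0,"z":0,"twist":0},{"x":0,"y":0,"z":0,"twist":0}]'
python3 -m inch '[{"x":0,"y":0,"z":0,"twist":0},{"x":0,"y":0,"z":0,"twist":0},{"x":0,"y":0,"z":0,"twist":0},{"x":0,"y":0,"z":0,"twist":0},{"x":0,"y":0,"z":0,"twist":0},{"x":0,"y":0,"z":0,"twist":0},{"x":0,"y":0,"z":0,"twist":0},{"x":0,"y":0,"z":0,"twist":0},{"x":0,"y":0,"z":0,"twist":0},{"x":0,"y":0,"z":0,"twist":0}]'
python3 - <<'E'
from h import *
P0=None
for n in ['side0.npz','side7.npz',None]:
  c=dict(np.load(n)) if n else cam('side')
  h=cv2.cvtColor(c['color'],cv2.COLOR_RGB2HSV);m=cv2.inRange(h,(0,185,130),(6,255,255))|cv2.inRange(h,(174,185,130),(180,255,255))
  mm=np.zeros_like(m);mm[165:195,234:248]=m[165:195,234:248];v,u=np.nonzero(mm)
  # a* centroid in window for subpixel
  p=c['color'][165:195,234:248].astype(float);
  print(n,len(v),u.mean() if len(u) else 0,v.mean() if len(v) else 0, v.min() if len(v) else '',v.max() if len(v) else '')
  # cast to vertical front face plane through terminal back face: x' = +90 (normal at yaw 14.4)
  if len(v):
    yaw=np.radians(14.4);nn=np.array([np.cos(yaw),np.sin(yaw),0]);ctr=np.array([.517,-.2203,0])
    d=c['W'][:3,:3]@np.array([(u.mean()-c['cx'])/c['fx'],(v.mean()-c['cy'])/c['fy'],1]);o=c['W'][:3,3]
    k=(.0915-nn@(o-ctr))/(nn@d);print(o+k*d)
  if not n: save(c,'side8.png')
E
```

```text
t: 13.95
tool_pos: [0.4727, -0.1844, 0.3201]
orientation: [-1.559, -0.233, 0.232]
force: [-4.8, 2.1, 15.6]
opening: 0.0213
t: 14.95
tool_pos: [0.4727, -0.1844, 0.32]
orientation: [-1.559, -0.233, 0.232]
force: [-4.4, 1.1, 16.3]
opening: 0.0213
side0.npz 0 0 0  
side7.npz 2 240.0 181.5 181 182
[ 0.59531309 -0.15738124  0.04196901]
None 2 240.0 181.5 181 182
[ 0.59531309 -0.15738124  0.04196901]
```

The force has been steady at about 16 N for over 1 s, and the TCP and pointer haven't moved. Handing in.

```bash
python3 -c "
from plant import robot
print(robot.close_job())"
```

```text
the job is handed in; nothing more can be done
None
```

I pulled the push rod out of the holder's end hole, put its tip down the yellow-ringed well and pressed the selector down to its firm end, past all three clicks. I handed it in at about 15 s, with the rod still gripped at 50 N and holding the selector there.

**Checks before handing in:**
- **Travel:** the tool moved down about 26 mm from first contact, then stopped moving while the force rose to 23 N. I eased it to about 16 N, and force and position held steady for over a second.
- **Pointer:** in the side view it had sunk about 5 px, roughly 26 mm. Only two pixels of it were visible, so this agrees with the travel but is a coarse check. An automatic count of its red pixels found none in the starting picture, so I read its rest position by eye.
- **Side force:** about 5 N remained on the tool while holding. The rod stayed centred in the ring with no sign of slipping.
- **Other objects:** the other two tools, the cup and everything else I could see in the last pictures stayed where they were.

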